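Raise the overhead phone stand to full height and hold it there

TASK

Get the overhead shot of the garlic on the plate ready: take the phone stand by the handle on top of its column, turn the column so that the phone's camera is centred over the plate, and with the release button in the handle squeezed in pull the column up past its first stop, all the way to the second stop. Pull gently so that the stand's foot stays flat and in its place, keep off the phone, leave the plate, garlic, mug and jar where they are, and finish still holding the handle at full height, because the column sinks when it is let go.

Things in the scene. Friction and masses are not known exactly. Their poses are not given: they have to be found in the camera images.
- camera_stand: foot of the overhead phone stand: loose, heavy (about 3 kg) dark steel disc, diameter 160, 19 high, with a boss of diameter 44 and height 28 in the middle; the telescopic column rises from its centre. Origin: centre of the underside, on the column's axis; z up. Whole stand folded: 240 high, about 4.2 kg.
- swivel (a joint): turn of the whole column with boom and phone on the foot, about the vertical column axis, rad, anticlockwise from above; 0 = boom along the foot's own x axis; range -1.6 to 1.6; stiff bearing, takes about 0.1 N m and stays where it is left
- upper_section (a joint): height of the thin upper tube (with handle, boom and phone) above the lower section, 0 = folded, 0.055 m = fully out (first stop). It is locked by the catch at 0 until the release button is pressed in; once off 0 it slides freely (friction 1 N) and sinks under the 4 N weight of handle, boom and phone when let go.
- lower_section (a joint): height of the thicker lower tube above the outer tube, 0 = folded, 0.055 m = fully out (second stop once the upper one is out too). Friction 8 N: pulled gently, the upper tube comes out first (5 to 6 N), then this one (15 to 17 N); at the second stop the pull climbs sharply (40 N lifts the whole stand). Stays where left. With the button out only this section moves, then the stand lifts.
- grip: black handle, the topmost part of the column, on the column's axis: an upright block 36 along the boom x 30 across x 60 high with two flat sides that look across the boom; a ribbed plain one on its -y side and the button on its +y side. x along the boom, y across it, z up. The origin is not in the handle but on the column axis 208 below the handle's centre (on the table when folded).
- grip_centre (a point): middle of the handle on the column axis, the place to grip with the fingers closing across the boom (handle y), one on the button, one on the ribbed side: 208 above the table when folded, 318 when fully extended; the handle's top is 32 above it, its underside (and the 38 x 36 x 30 boom clamp below) 31 below it; grip with 20 N or more
- release_button (a joint): spring button, a grey plate 25 wide x 32 high in the +y flat side of the handle, centred at grip_centre height, standing 6 mm proud; value = how far it is pressed in, 0 to 0.005 m (then nearly flush, handle 31 across; 36 with the button out); 2 N to start, 5 N fully in; the catch is free from about 0.003 m (the catch grips again only when the column is folded right down)
- phone: dark phone 152 x 74 x 9, level, screen up, held in a clamp on the boom with its long side along the boom, 62 to 214 from the column axis, underside 170 above the table when folded, 280 extended. Same axes as the handle; the origin is on the column axis, 175 below the phone.
- lens (a point): middle lens of the phone's camera, on the phone's underside near its outer end: 195 from the column axis straight along the boom, 166 above the table when folded; looks straight down
- plate: white round dinner plate with a grey-blue rim, diameter 200, 20 high, on the table beside the stand, its centre 190 to 205 from the column axis; origin: centre of its underside
- garlic: garlic bulb, about 60 x 60 x 59, lying in the plate near its middle; origin under its middle
- mug: bystander: two-tone mug, 90 x 122 x 105 high with its handle, standing behind and to the right of the plate; origin under its middle
- jar: bystander: small glass jar with a white lid, diameter 64, 87 high, standing at the back; origin under its middle
There are look-alikes about, which are no part of the job. What is shaped like the garlic but turquoise or yellow is not meant.

How it is judged:
By the outcome, as a careful person would: the job done as asked, in the order asked, and still so for the second after the job is handed in, while the arm keeps its last pose, push and grip.
It also fails if it takes over 38 s, if anything falls off the work surface, if the arm or the gripper's body presses on something with over 40 N, if the wrist force passes 120 N, or if a joint passes its speed limit or range.

ROBOT

A 7-joint arm with a two-finger parallel gripper is mounted at the origin on a cart in front of the work surface, level with it; the furniture and walls round the work are solid. World frame = base frame: x ahead of the robot, y to its left, z up, the work surface at z = 0. Lengths are in m, angles in rad, forces in N, time in s.
With the tool pointing down it reaches from about 0.35 to 0.9 m from the base axis. Payload 8.1 kg.
Tool frame: the origin (TCP) lies on the centre line of the jaws, within the pads' length; the fingertips stand 14 mm ahead of it and the grasp point (between the pads) lies 5 mm behind it; z points along the fingers, y is the direction in which the jaws open and shut (so a half turn about z gives the same grasp; the last joint's range is limited). The gripper opens to 92 mm and grips with 3 to 60 N. Pads are 19 mm wide; open, the fingers measure 130 mm over their backs; the gripper's body (75 mm by 190 mm) begins 47 mm behind the grasp point.
Start: joints at [1.122, 0.434, 0.025, 1.573, -0.012, 1.134, -0.075], TCP at [0.212, -0.588, 0.241] pointing down, gripper open.
Joint ranges: [-2.62, 2.62], [-0.44, 2.09], [-1.27, 1.32], [0.08, 2.57], [-1.32, 4.46], [0.12, 2], [-2.74, 2.74]. Speed limits (rad/s): [2.22, 2.22, 3.01, 3.01, 3.14, 3.14, 3.14].

INTERFACE

Orientations are given as a rotation vector (axis times angle).
In Python, from cell import observe, eyes, arm gives the robot as it stands.
- The arm moves only by the tool step_arm, never from a script. Its argument "series" is a list that holds one entry, the list of rows, each a list of 5 numbers: the finger opening in m, from 0 to 0.0918, then the shift along the world's x, y, z in m, then the turn about the world's z in degrees. In form: [[[hand, dx, dy, dz, spin], ...]]. A call has 1 to 20 rows; each row is the pose to reach, as a shift and turn from the pose measured when the call began; what a row does not reach only later rows make up. A row lasts 1/12 s, in which the tool goes at most 41.7 mm and 7.16 degrees, less where a joint would pass 70% of its speed; a pose out of reach is approached as far as the arm can. A call with a gripper value outside its range is refused whole. The fingers move at their own pace and stop on an object; "squeeze" is the grip in N (left out, the last holds). Time passes only in rows, so rows that repeat a pose let the fingers close. It gives the time, the measured TCP pose, the force and the opening at its end, in the units of the state.
- observe(): the state, without advancing time (a new reading comes with each control period).
- eyes.get_image(name): name is "scene" or "top" or "wrist"; returns (picture, depth): 400x640x3 uint8, red, green, blue; 400x640 float32, m along the optical axis (not along the pixel's ray), 0 where there is no reading.
- eyes.camera_params(name): a dict with "intrinsics" (3x3 intrinsics, pixels), "position" and "attitude" of the camera in the world. Camera axes: x right, y down, z forward; pixel columns grow to the right and rows downward; lengths in m; the calibration is good to about 2 mm. A picture is of the moment at which its call begins: read the wrist's pose just before it. camera_params takes no time and is no camera call; for the wrist camera it gives the pose at the moment of the call.
- arm.sign_off(): hands the job in, once; it reports no verdict.
The state is a dict: "clock": time; "joints": joint angles; "dq": joint speeds; "joint_efforts": joint torques, N m; "position": TCP position; "ee_rot": TCP orientation; "force": force on the tool from outside, world axes, zero at the start; "ft_torque": the same for the moment, N m; "width": opening from 0.0 (shut) to 1.0 (fully open).
Only numpy, scipy, OpenCV 4.12 (cv2) and the standard library are available. Lean on these libraries where they do the work, as an engineer would, in place of code of your own. Each camera call takes 0.05 s, during which the arm holds its last target.

## Working session

There is one attempt and no reset: what is moved stays moved. The work goes in short steps, Python scripts to look and compute and a tool call to move; the robot and the scene stay as the last step left them, time stands still between calls to the robot, and variables do not carry over. Pictures are saved under pics/ and viewed, and the job is handed in when it is done.

Besides the shell and the picture viewer there is one more tool, called after "Request:" as name([rows], argument=value, ...), one row to a line, values as JSON. step_arm: Moves the arm, as the interface text tells. Its arguments: {"type":"object","properties":{"series":{"type":"array"},"squeeze":{"type":"number"}},"required":["series"]}

```bash
mkdir -p pics; ls
python3 - <<'E'
from cell import observe, eyes, arm
import cv2,numpy as np
print(observe())
for n in ("scene","top","wrist"):
    p=eyes.camera_params(n)
    im,d=eyes.get_image(n)
    print(n,p)
    cv2.imwrite(f"pics/{n}0.png",im[:,:,::-1]); np.savez(f"{n}0.npz",im=im,d=d,K=p["intrinsics"],p=p["position"],a=p["attitude"])
E
```

```text
pics
{'clock': 0.0, 'joints': array([ 1.12240796,  0.43521729,  0.02503045,  1.5741015 , -0.01159882,
        1.13398975, -0.07510319]), 'dq': array([ 0.00013826, -0.00119838, -0.00054563,  0.00102235,  0.00093987,
        0.00019081, -0.00129366]), 'joint_efforts': array([-1.56214643e-03, -6.67858100e+01,  9.84349810e-01, -3.14469087e+01,
       -6.04452915e-02,  4.28520993e-02,  1.33246135e-04]), 'position': array([ 0.21158741, -0.58757632,  0.23994746]), 'ee_rot': array([-3.09330102e+00, -5.40008487e-01,  6.81185775e-04]), 'force': array([0.09434781, 0.86448737, 0.28580068]), 'ft_torque': array([-8.06075039e-06,  9.45287453e-03, -2.13757801e-02]), 'width': 1.005253890331867}
scene {'intrinsics': array([[368.26268385,   0.        , 318.60778535],
       [  0.        , 368.26268385, 193.82875524],
       [  0.        ,   0.        ,   1.        ]]), 'position': array([0.10847169, 0.60397232, 0.53246877]), 'attitude': array([-0.62302329,  2.34349949, -1.48087539])}
top {'intrinsics': array([[456.64289847,   0.        , 317.85878077],
       [  0.        , 456.64289847, 200.91887866],
       [  0.        ,   0.        ,   1.        ]]), 'position': array([ 0.39303523, -0.09353022,  1.46532863]), 'attitude': array([-2.18913886,  2.13201931, -0.13403609])}
wrist {'intrinsics': array([[350.58159633,   0.        , 319.04908105],
       [  0.        , 350.58159633, 200.84452325],
       [  0.        ,   0.        ,   1.        ]]), 'position': array([ 0.27546699, -0.56382272,  0.3847905 ]), 'attitude': array([ 2.39339371, -1.68163694, -0.21925201])}
```

View pics/scene0.png

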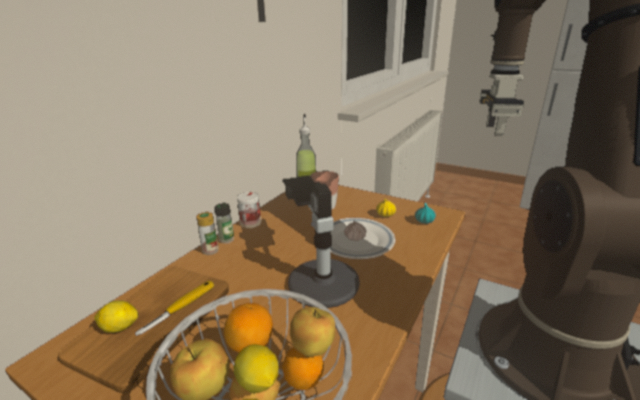

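View pics/top0.png

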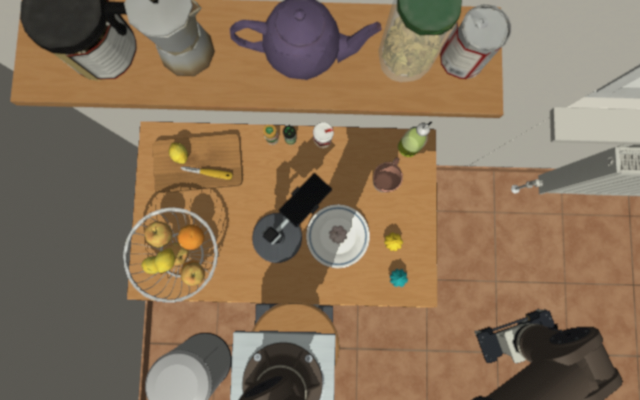

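View pics/wrist0.png

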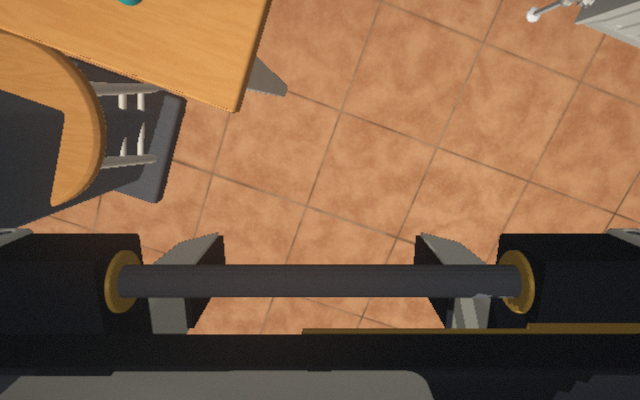

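The top view shows the stand's foot at about (277,237), the handle at (273,235), and the phone pointing up-right to (318,187). The plate with the pale garlic is at (338,235). The look-alikes are the yellow bulb at (394,242) and the turquoise one at (399,277). The only handle of this kind is the black block on the column. Next I'll measure these and check a close crop.

```bash
cat > h.py <<'E'
import numpy as np,cv2
from scipy.spatial.transform import Rotation as R
def load(n):
    z=np.load(n+".npz"); return z["im"],z["d"],z["K"],z["p"],R.from_rotvec(z["a"]).as_matrix()
def cloud(n):
    im,d,K,p,A=load(n)
    v,u=np.mgrid[0:400,0:640]
    c=np.dstack([(u-K[0,2])/K[0,0]*d,(v-K[1,2])/K[1,1]*d,d])
    return im,d,c@A.T+p
def ray(n,uv,z):
    im,d,K,p,A=load(n)
    r=A@np.array([(uv[0]-K[0,2])/K[0,0],(uv[1]-K[1,2])/K[1,1],1]); return p+r*(z-p[2])/r[2]
def proj(n,P):
    im,d,K,p,A=load(n); c=A.T@(np.array(P)-p); return K[0,:2]@c[:2]*0+np.array([K[0,0]*c[0]/c[2]+K[0,2],K[1,1]*c[1]/c[2]+K[1,2]])
E
python3 - <<'E'
from h import *
im,d,P=cloud("top0")
cv2.imwrite("pics/topcrop.png",cv2.resize(im[150:300,220:420,::-1],(800,600),interpolation=cv2.INTER_CUBIC))
for uv in [(273,235),(268,236),(305,200),(290,250),(320,250),(338,232),(338,215),(200,230),(300,60),(300,105),(322,132),(388,178),(150,215)]:
    print(uv,P[uv[1],uv[0]].round(3), im[uv[1],uv[0]])
Z=P[...,2]; 
v,u=np.mgrid[0:400,0:640]; reg=(u>240)&(u<345)&(v>165)&(v<265)
for lo,hi in [(0.15,0.2),(0.2,0.26),(0.012,0.024)]:
    m=reg&(Z>lo)&(Z<hi); q=P[m]; print(lo,hi,m.sum(),q.min(0).round(3),q.max(0).round(3),q.mean(0).round(3))
E
```

```text
(273, 235) [0.447 0.022 0.236] [34 33 33]
(268, 236) [0.443 0.035 0.24 ] [34 34 33]
(305, 200) [ 0.551 -0.059  0.178] [10 10 12]
(290, 250) [ 0.41  -0.012  0.015] [84 88 88]
(320, 250) [ 0.413 -0.107  0.016] [131 132 125]
(338, 232) [ 0.468 -0.16   0.065] [95 86 80]
(338, 215) [ 0.525 -0.162  0.014] [133 134 128]
(200, 230) [0.461 0.252 0.107] [104  65  25]
(300, 60) [ 0.69  -0.062  0.798] [ 92  80 102]
(300, 105) [ 0.649 -0.06   0.709] [164 122  76]
(322, 132) [ 0.776 -0.103  0.085] [216 216 205]
(388, 178) [ 0.651 -0.322  0.002] [110  80  67]
(150, 215) [0.502 0.402 0.11 ] [175 173 162]
0.15 0.2 1520 [ 0.427 -0.132  0.152] [0.632 0.034 0.196] [ 0.547 -0.054  0.178]
0.2 0.26 178 [0.429 0.012 0.2  ] [0.471 0.054 0.245] [0.451 0.032 0.234]
0.012 0.024 2407 [ 0.369 -0.183  0.012] [0.663 0.155 0.024] [ 0.453 -0.028  0.017]
```

View pics/topcrop.png

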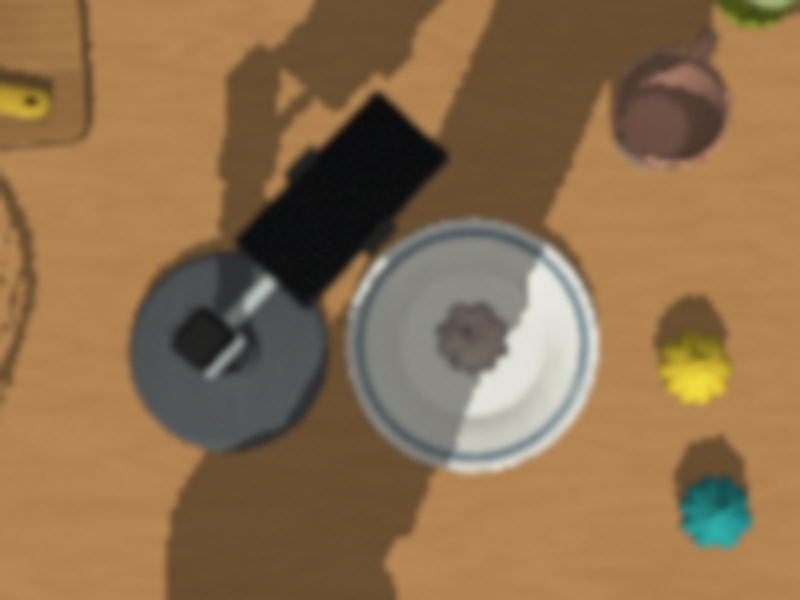

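The crop confirms it: the black handle is at crop (203,338) on the column. A light boom leads to the phone, and the pale garlic sits in the plate at (473,338). Now precise fits.

Run:
```python
from h import *
im,d,P=cloud("top0"); Z=P[...,2]
hsv=cv2.cvtColor(im,cv2.COLOR_RGB2HSV); v,u=np.mgrid[0:400,0:640]
# phone
m=(Z>.165)&(Z<.19)&(im.max(2)<30)&(u>260)&(u<340)&(v>165)&(v<240)
c=max(cv2.findContours(m.astype('u1'),0,1)[0],key=cv2.contourArea)
q=np.array([ray("top0",p,.179)[:2] for p in c[:,0]],dtype='f4'); r=cv2.minAreaRect(q); print("phone",r)
# handle top
m=(Z>.225)&(Z<.25)&(u>255)&(u<300)&(v>220)&(v<250)
c=max(cv2.findContours(m.astype('u1'),0,1)[0],key=cv2.contourArea)
q=np.array([ray("top0",p,.24)[:2] for p in c[:,0]],dtype='f4'); print("handle",cv2.minAreaRect(q))
# plate : low-saturation
for name,m,z in [("plate",(hsv[...,1]<60)&(Z<.06)&(u>300)&(u<375)&(v>200)&(v<270),.018),
               ("foot",(hsv[...,1]<60)&(Z>.01)&(Z<.03)&(u>245)&(u<305)&(v>205)&(v<268)&(hsv[...,2]<110),.019)]:
    m=cv2.morphologyEx(m.astype('u1'),cv2.MORPH_OPEN,np.ones((3,3),'u1'))
    c=max(cv2.findContours(m,0,1)[0],key=cv2.contourArea)
    if name=="foot": c=c[(c[:,0,0]<270)|(c[:,0,1]>245)]
    q=np.array([ray("top0",p,z)[:2] for p in c[:,0]])
    A=np.c_[2*q,np.ones(len(q))];s=np.linalg.lstsq(A,(q**2).sum(1),rcond=None)[0];print(name,s[:2],"D",2*np.sqrt(s[2]+s[:2]@s[:2]), cv2.minEnclosingCircle(q.astype('f4')))
m=(Z>.045)&(Z<.09)&(u>315)&(u<360)&(v>215)&(v<250); print("garlic",P[m].mean(0))
im,d,P=cloud("scene0"); Z=P[...,2]
m=(Z>.185)&(Z<.25)&(abs(P[...,0]-.45)<.06)&(abs(P[...,1]-.03)<.06)
print(P[m].min(0),P[m].max(0),P[m].mean(0))
cv2.imwrite("pics/scrop.png",cv2.resize(im[160:310,270:410,::-1],(560,600),interpolation=cv2.INTER_CUBIC))
```

```text
phone ((0.5526124238967896, -0.0586019828915596), (0.0690588504076004, 0.14469367265701294), 49.35680389404297)
handle ((0.4515347182750702, 0.03288048133254051), (0.03428267315030098, 0.03387337923049927), 46.9541130065918)
plate [ 0.4598819  -0.16093739] D 0.197726421566309 ((0.4600740969181061, -0.1610378623008728), 0.10123880207538605)
foot [0.445351   0.03115734] D 0.13784801642903013 ((0.449506938457489, 0.03161501884460449), 0.07684221118688583)
garlic [ 0.46488824 -0.16082292  0.05124852]
[0.42328481 0.01931067 0.18517157] [0.46769027 0.05654714 0.24011947] [0.43996247 0.04448518 0.2165393 ]
```

View pics/scrop.png

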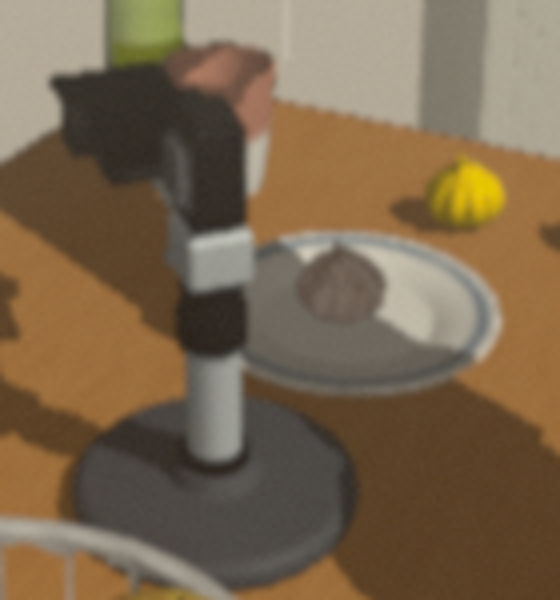

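The scene crop shows the grey button on the handle's left (+y) face at crop (178,165), and the handle is clear all round. Measured results:
- **Column axis:** about (0.451, 0.0325).
- **Boom heading:** about -41.5°, with the phone centre 137 mm from the axis (138 expected).
- **Plate centre:** (0.460, -0.161), 194 mm from the axis, at -87.3°.

Moving to hover above the handle with the jaws across the boom.

Request:
step_arm([
  [[0.0918, 0.005, 0.012, 0.01, 2], [0.0918, 0.014, 0.037, 0.03, 7], [0.0918, 0.026, 0.068, 0.05, 13], [0.0918, 0.04, 0.105, 0.07, 20], [0.0918, 0.055, 0.143, 0.085, 27], [0.0918, 0.069, 0.18, 0.09, 34], [0.0918, 0.084, 0.217, 0.09, 41], [0.0918, 0.098, 0.254, 0.09, 48], [0.0918, 0.112, 0.291, 0.09, 55], [0.0918, 0.127, 0.329, 0.09, 62], [0.0918, 0.141, 0.366, 0.09, 69], [0.0918, 0.155, 0.403, 0.09, 76], [0.0918, 0.17, 0.44, 0.09, 83], [0.0918, 0.184, 0.477, 0.09, 90], [0.0918, 0.198, 0.515, 0.09, 97], [0.0918, 0.21, 0.546, 0.09, 103], [0.0918, 0.222, 0.577, 0.09, 109], [0.0918, 0.232, 0.601, 0.09, 114], [0.0918, 0.239, 0.62, 0.09, 118.7], [0.0918, 0.239, 0.62, 0.09, 118.7]],
], squeeze=25)

```text
clock: 1.82
position: [0.4508, 0.0372, 0.3307]
ee_rot: [1.095, 2.945, 0.001]
force: [-0.7, 0.3, -0.0]
width: 1.003
```

Run:
```python
from cell import observe, eyes, arm
from h import *
s=observe(); print(s["position"],s["ee_rot"],s["joints"].round(2),s["force"])
p=eyes.camera_params("wrist"); im,d=eyes.get_image("wrist")
np.savez("wrist1.npz",im=im,d=d,K=p["intrinsics"],p=p["position"],a=p["attitude"])
cv2.imwrite("pics/wrist1.png",im[:,:,::-1])
Rm=R.from_rotvec(s["ee_rot"]).as_matrix(); print(Rm.round(3), np.degrees(np.arctan2(Rm[1,1],Rm[0,1])))
im,d,P=cloud("wrist1");Z=P[...,2]
near=(np.hypot(P[...,0]-.451,P[...,1]-.033)<.04)
m=near&(Z>.23)&(Z<.25); print(m.sum(),P[m].mean(0),P[m].min(0),P[m].max(0)); r=cv2.minAreaRect(P[m][:,:2].astype('f4'));print(r)
m=(Z>.168)&(Z<.19)&(im.max(2)<40); print(m.sum(),cv2.minAreaRect(P[m][:,:2].astype('f4')))
```

```text
[0.45082641 0.03720674 0.33070143] [1.09450262e+00 2.94458806e+00 9.35177634e-04] [ 0.44  0.15 -0.72  1.78  0.1   1.25  0.56] [-0.67799958  0.34909934 -0.02330625]
[[-0.757  0.653  0.   ]
 [ 0.653  0.757  0.   ]
 [ 0.     0.001 -1.   ]] 49.21982443898491
1969 [0.44488381 0.0357649  0.23844828] [0.42506297 0.01377784 0.2301966 ] [0.46767332 0.05555452 0.24260499]
((0.4460291266441345, 0.03432336077094078), (0.029462488368153572, 0.03563176468014717), 49.78611373901367)
3001 ((0.4879586696624756, -0.012465119361877441), (0.08411478996276855, 0.15934470295906067), 55.224552154541016)
```

View pics/wrist1.png

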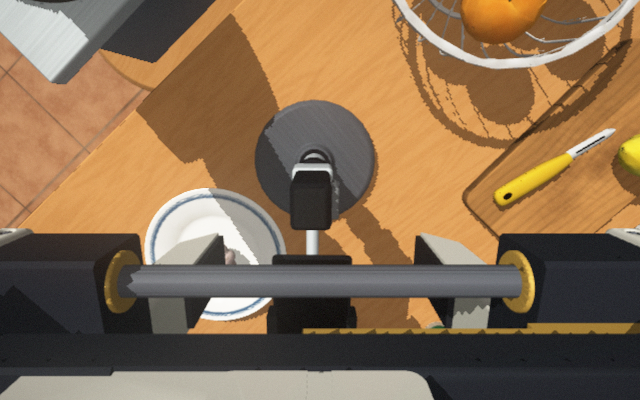

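The wrist view shows the handle at (311,198), the foot disc at (315,158), and the plate at lower left. The button is on the right (+y) side. The wrist and top views disagree by about 5 mm in x, so I'll cross-check with the foot circle and a top-face-only fit.

Run:
```python
from h import *
im,d,P=cloud("wrist1");Z=P[...,2];hsv=cv2.cvtColor(im,cv2.COLOR_RGB2HSV);v,u=np.mgrid[0:400,0:640]
def circ(q):
    A=np.c_[2*q,np.ones(len(q))];s=np.linalg.lstsq(A,(q**2).sum(1),rcond=None)[0];return s[:2],2*np.sqrt(s[2]+s[:2]@s[:2])
m=(Z>.012)&(Z<.032)&(hsv[...,1]<60)&(hsv[...,2]<130)&(u>240)&(u<390)&(v>90)&(v<235)
m=cv2.morphologyEx(m.astype('u1'),cv2.MORPH_OPEN,np.ones((3,3),'u1'))
c=max(cv2.findContours(m,0,1)[0],key=cv2.contourArea)[:,0]
c=c[c[:,1]<165]; q=np.array([ray("wrist1",p,.015)[:2] for p in c]); print("foot",circ(q),len(q))
m=(Z<.05)&(hsv[...,1]<70)&(hsv[...,2]>90)&(u>140)&(u<290)&(v>180)&(v<325)
m=cv2.morphologyEx(m.astype('u1'),cv2.MORPH_OPEN,np.ones((3,3),'u1'))
c=max(cv2.findContours(m,0,1)[0],key=cv2.contourArea)[:,0]
h=cv2.convexHull(c)[:,0]; h=h[h[:,1]<230]; q=np.array([ray("wrist1",p,.018)[:2] for p in h]); print("plate",circ(q),len(q))
near=(np.hypot(P[...,0]-.451,P[...,1]-.033)<.04)
for lo in (.23,.234,.237):
    m=near&(Z>lo)&(Z<.25); print(cv2.minAreaRect(P[m][:,:2].astype('f4')),np.median(Z[m]))
# handle flat sides: pixel columns at v=210
# boom axis: centreline pixels at z ~ .178
m=(hsv[...,2]>120)&(hsv[...,1]<60)&(Z>.14)&(Z<.2)&(v>228)&(v<262)&(u>295)&(u<330)
print(m.sum(),P[m].mean(0)); 
q=P[m][:,:2]; 
if len(q)>20: w=np.linalg.svd(q-q.mean(0))[2][0]; print(np.degrees(np.arctan2(w[1],w[0])))
# top: foot
im,d,P=cloud("top0");Z=P[...,2]
m=near=(Z>.225)&(np.hypot(P[...,0]-.451,P[...,1]-.033)<.04); print("top",cv2.minAreaRect(P[m][:,:2].astype('f4')))
```

```text
foot (array([0.42775828, 0.05007791]), np.float64(0.11690670758424655)) 233
plate (array([ 0.45583047, -0.1588757 ]), np.float64(0.19897119262848656)) 22
((0.4460291266441345, 0.03432336077094078), (0.029462488368153572, 0.03563176468014717), 49.78611373901367) 0.239968039600529
((0.44641849398612976, 0.03433932363986969), (0.028512902557849884, 0.03430335968732834), 48.70977020263672) 0.2401478213429695
((0.44617560505867004, 0.034131720662117004), (0.02352561429142952, 0.02932261861860752), 49.53654861450195) 0.24043447194768536
271 [ 0.4869109  -0.00170096  0.16466074]
-41.78092488446295
top ((0.45223066210746765, 0.034026920795440674), (0.03499555587768555, 0.03410554677248001), 47.05002975463867)
```

Both cameras give the same handle-to-plate vector (-87.1° and -87.5°), so the offset is in the calibration. I'll take the midpoint for the handle, (0.449, 0.0335), with the boom at -41°, and descend to it.

Request:
step_arm([
  [[0.0918, -0.001, -0.002, -0.008, 0], [0.0918, -0.002, -0.0035, -0.025, 0], [0.0918, -0.002, -0.0035, -0.045, 0], [0.0918, -0.002, -0.0035, -0.065, 0], [0.0918, -0.002, -0.0035, -0.085, 0], [0.0918, -0.002, -0.0035, -0.103, 0], [0.0918, -0.002, -0.0035, -0.117, 0], [0.0918, -0.002, -0.0035, -0.125, 0], [0.0918, -0.002, -0.0035, -0.128, 0], [0.0918, -0.002, -0.0035, -0.128, 0], [0.0918, -0.002, -0.0035, -0.128, 0]],
])

```text
clock: 2.78
position: [0.4486, 0.0311, 0.203]
ee_rot: [1.105, 2.94, -0.001]
force: [-0.1, -0.4, 1.2]
width: 1.003
```

Run:
```python
from cell import observe, eyes, arm
from h import *
s=observe(); print(s["position"],s["force"],s["joints"].round(2))
for n in ("top","scene","wrist"):
    im,d=eyes.get_image(n);p=eyes.camera_params(n)
    np.savez(n+"2.npz",im=im,d=d,K=p["intrinsics"],p=p["position"],a=p["attitude"])
    cv2.imwrite(f"pics/{n}2.png",im[:,:,::-1])
im=cv2.imread("pics/scene2.png"); a=cv2.resize(im[120:310,250:420],None,fx=3,fy=3)
im=cv2.imread("pics/wrist2.png"); cv2.imwrite("pics/c2.png",a); cv2.imwrite("pics/w2.png",im)
```

```text
[0.44857299 0.03105295 0.20297868] [-0.12536914 -0.40932727  1.19169009] [ 0.39  0.27 -0.69  1.99  0.21  0.95  0.45]
```

View pics/c2.png

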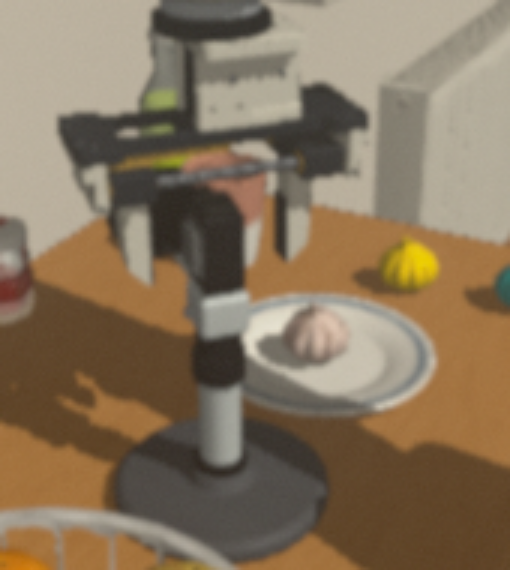

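View pics/w2.png

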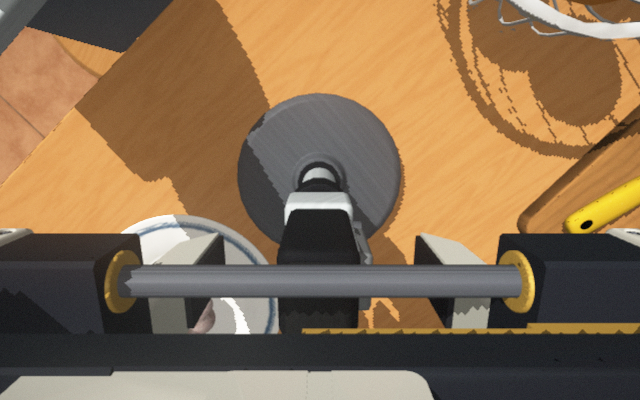

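In the wrist view the handle spans u 279 to 358 (mid 318.5) between jaws at 223 and 415 (mid 319), so it is centred. Closing gently.

Request:
step_arm([
  [[0.06, 0, 0, 0, 0], [0.045, 0, 0, 0, 0], [0.042, 0, 0, 0, 0], [0.04, 0, 0, 0, 0], [0.038, 0, 0, 0, 0], [0.036, 0, 0, 0, 0], [0.034, 0, 0, 0, 0], [0.032, 0, 0, 0, 0], [0.03, 0, 0, 0, 0], [0.028, 0, 0, 0, 0], [0.028, 0, 0, 0, 0], [0.028, 0, 0, 0, 0]],
], squeeze=8)

```text
clock: 3.93
position: [0.4489, 0.0313, 0.2032]
ee_rot: [1.104, 2.94, -0.001]
force: [0.6, 0.4, 0.6]
width: 0.334
```

Run:
```python
from cell import observe
s=observe(); print(s["position"],s["force"],s["ft_torque"],s["width"],s["width"]*91.8, s["force"][:2]@[.656,.755])
```

```text
[0.4488532  0.0313292  0.20322173] [0.61844529 0.44583699 0.57607487] [ 0.25999217 -0.21982831  0.03833967] 0.33359080158022725 30.62363558506486 0.7423070375627594
```

The button is in (30.6 mm) and the lateral force is only 0.7 N. Now I'll squeeze to 30 N and start the swivel, turning about the TCP and watching the side force.

Request:
step_arm([
  [[0.025, 0, 0, 0, 0], [0.025, 0, 0, 0, 0], [0.025, 0, 0, 0, 0], [0.025, 0, 0, 0, -1], [0.025, 0, 0, 0, -3], [0.025, 0, 0, 0, -5.5], [0.025, 0, 0, 0, -8], [0.025, 0, 0, 0, -10], [0.025, 0, 0, 0, -12], [0.025, 0, 0, 0, -13], [0.025, 0, 0, 0, -13], [0.025, 0, 0, 0, -13]],
], squeeze=30)

```text
clock: 4.93
position: [0.4485, 0.031, 0.2032]
ee_rot: [1.43, 2.797, -0.002]
force: [-3.4, -3.8, 4.7]
width: 0.33
```

Run:
```python
from cell import observe
s=observe(); print(s["position"],s["force"],s["ft_torque"],s["width"]*91.8,s["ee_rot"])
```

```text
[0.44854241 0.0309542  0.20319225] [-3.42858384 -3.80056385  4.66022633] [-0.38839043  0.38343767 -0.11408732] 30.313733100901793 [ 1.42956727e+00  2.79659402e+00 -2.10713459e-03]
```

The side force is 5 N, pointing along the jaws' -y. That means the column axis sits a few mm behind the TCP along the boom, so I'll follow that arc on the next part of the turn.

Request:
step_arm([
  [[0.025, -0.0004, -0.0004, 0, -1], [0.025, -0.0006, -0.0005, 0, -3], [0.025, -0.0007, -0.0006, 0, -5.5], [0.025, -0.0009, -0.0006, 0, -8], [0.025, -0.001, -0.0007, 0, -11], [0.025, -0.0011, -0.0007, 0, -13.5], [0.025, -0.0012, -0.0008, 0, -16], [0.025, -0.0013, -0.0008, 0, -17], [0.025, -0.0013, -0.0008, 0, -17], [0.025, -0.0013, -0.0008, 0, -17]],
])

```text
clock: 5.77
position: [0.4476, 0.0304, 0.2032]
ee_rot: [1.826, 2.555, -0.001]
force: [1.2, -0.4, -0.7]
width: 0.328
```

Run:
```python
from cell import observe
s=observe(); print(s["position"],s["force"],s["ft_torque"],s["width"]*91.8,s["ee_rot"],2*np.degrees(np.arctan2(s["ee_rot"][1],s["ee_rot"][0]))-90) if 0 else print(s)
```

```text
{'clock': 5.7667, 'joints': array([ 0.31390499,  0.24893051, -0.59346626,  1.99609661,  0.17222867,
        0.94472613, -0.03657571]), 'dq': array([ 0.00175337,  0.00047233, -0.00192785,  0.00013021, -0.00037011,
       -0.00046401,  0.00326062]), 'joint_efforts': array([ -0.23439151, -43.50659251,  -4.19647291, -27.12222219,
        -0.14760782,   0.76718453,  -0.0679493 ]), 'position': array([0.44764625, 0.0304014 , 0.20322547]), 'ee_rot': array([ 1.82569013e+00,  2.55546869e+00, -8.99486488e-04]), 'force': array([ 1.16143548, -0.36321907, -0.6802942 ]), 'ft_torque': array([ 0.12351362, -0.73380289, -0.10265138]), 'width': 0.3282416708414889}
```

The forces are near zero. Finishing the turn with about -16° to go, then looking.

Request:
step_arm([
  [[0.025, 0, 0, 0, -1], [0.025, -0.0001, 0, 0, -3], [0.025, -0.0003, -0.0001, 0, -5.5], [0.025, -0.0004, -0.0001, 0, -8], [0.025, -0.0006, -0.0001, 0, -11], [0.025, -0.0007, -0.0002, 0, -13.5], [0.025, -0.0008, -0.0002, 0, -15], [0.025, -0.0008, -0.0002, 0, -16], [0.025, -0.0008, -0.0002, 0, -16], [0.025, -0.0008, -0.0002, 0, -16]],
])

```text
clock: 6.6
position: [0.447, 0.0303, 0.2032]
ee_rot: [2.163, 2.277, -0.001]
force: [1.7, -0.5, -2.0]
width: 0.327
```

Run:
```python
from cell import observe, eyes
from h import *
s=observe(); print(s["position"],s["force"],s["ft_torque"],s["width"]*91.8,2*np.degrees(np.arctan2(s["ee_rot"][1],s["ee_rot"][0]))-90)
for n in ("top","wrist","scene"):
    p=eyes.camera_params(n);im,d=eyes.get_image(n)
    np.savez(n+"3.npz",im=im,d=d,K=p["intrinsics"],p=p["position"],a=p["attitude"])
    cv2.imwrite(f"pics/{n}3.png",im[:,:,::-1])
im,d,P=cloud("top3"); cv2.imwrite("pics/t3.png",cv2.resize(im[150:300,220:420,::-1],(800,600),interpolation=cv2.INTER_CUBIC))
Z=P[...,2]; v,u=np.mgrid[0:400,0:640]
m=(Z>.165)&(Z<.19)&(im.max(2)<45)&(u>260)&(u<380)&(v>200)&(v<270)
c=max(cv2.findContours(m.astype('u1'),0,1)[0],key=cv2.contourArea)
q=np.array([ray("top3",p,.179)[:2] for p in c[:,0]],dtype='f4'); print("phone",cv2.minAreaRect(q),q.min(0),q.max(0))
```

```text
[0.44696192 0.03025211 0.20323503] [ 1.74617808 -0.50994797 -2.03117855] [-0.1008698  -0.74897815 -0.0946464 ] 30.04843701570422 2.9575234968284434
phone ((0.4569227695465088, -0.10414034873247147), (0.07586277276277542, 0.14647652208805084), 1.5199182033538818) [ 0.41717106 -0.1779187 ] [ 0.49506858 -0.03007175]
```

View pics/t3.png

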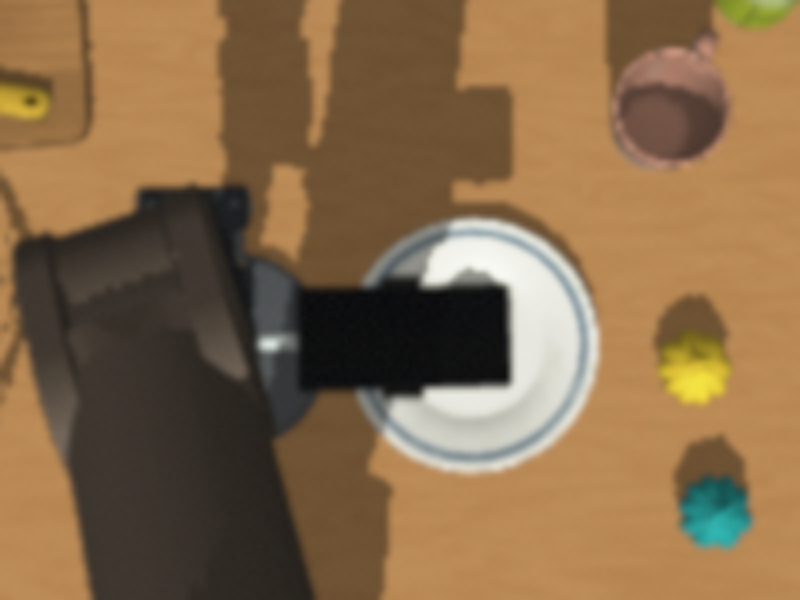

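View pics/wrist3.png

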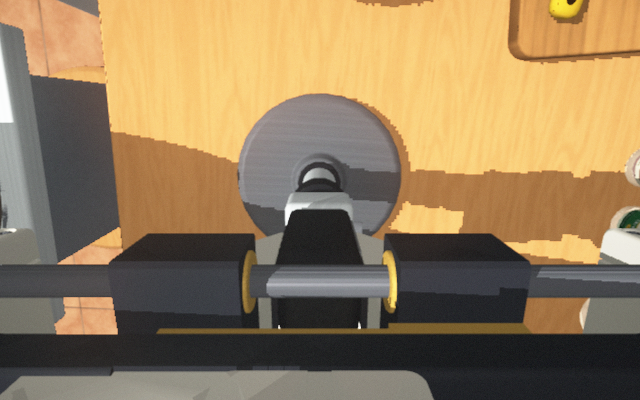

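View pics/scene3.png

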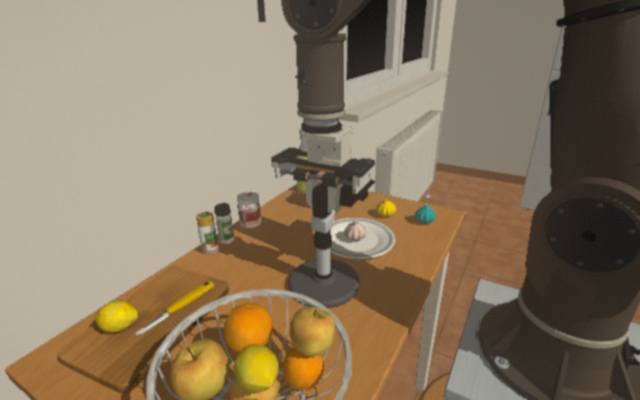

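The turn is done. The phone centre is at (0.457, -0.104) with heading about -88°, which puts the lens at about (0.459, -0.161) against the plate centre at (0.460, -0.161). The foot looks flat, the button is in, and the forces are small. Now a gentle pull.

Request:
step_arm([
  [[0.025, 0, 0, 0.0005, 0], [0.025, 0, 0, 0.0015, 0], [0.025, 0, 0, 0.003, 0], [0.025, 0, 0, 0.005, 0], [0.025, 0, 0, 0.007, 0], [0.025, 0, 0, 0.009, 0], [0.025, 0, 0, 0.011, 0], [0.025, 0, 0, 0.013, 0], [0.025, 0, 0, 0.015, 0], [0.025, 0, 0, 0.015, 0]],
])

```text
clock: 7.58
position: [0.447, 0.0302, 0.2187]
ee_rot: [2.163, 2.277, -0.001]
force: [0.5, -0.6, -3.4]
width: 0.326
```

```bash
cat > st.py <<'E'
from cell import observe
import numpy as np
s=observe(); print(s["clock"],s["position"].round(4),s["force"].round(1),s["ft_torque"].round(2),(s["width"]*91.8).round(1),2*np.degrees(np.arctan2(s["ee_rot"][1],s["ee_rot"][0]))-90)
E
python3 st.py
```

```text
Traceback (most recent call last):
  File "st.py", line 3, in <module>
    s=observe(); print(s["clock"],s["position"].round(4),s["force"].round(1),s["ft_torque"].round(2),(s["width"]*91.8).round(1),2*np.degrees(np.arctan2(s["ee_rot"][1],s["ee_rot"][0]))-90)
                                                                                                     ^^^^^^^^^^^^^^^^^^^^^^^
AttributeError: 'float' object has no attribute 'round'
```

The pull is about 4 N, so the catch is free and the upper tube is sliding. Continuing towards the first stop.

Request:
step_arm([
  [[0.025, 0, 0, 0.001, 0], [0.025, 0, 0, 0.003, 0], [0.025, 0, 0, 0.0055, 0], [0.025, 0, 0, 0.008, 0], [0.025, 0, 0, 0.0105, 0], [0.025, 0, 0, 0.013, 0], [0.025, 0, 0, 0.0155, 0], [0.025, 0, 0, 0.018, 0], [0.025, 0, 0, 0.0205, 0], [0.025, 0, 0, 0.023, 0], [0.025, 0, 0, 0.0255, 0], [0.025, 0, 0, 0.028, 0], [0.025, 0, 0, 0.03, 0], [0.025, 0, 0, 0.032, 0], [0.025, 0, 0, 0.033, 0], [0.025, 0, 0, 0.034, 0], [0.025, 0, 0, 0.034, 0]],
])

```text
clock: 9.0
position: [0.447, 0.0302, 0.2528]
ee_rot: [2.163, 2.277, -0.001]
force: [2.4, 1.0, -2.8]
width: 0.329
```

```bash
sed -i 's/(s\["width"\]\*91.8).round(1)/round(s["width"]*91.8,1)/' st.py; python3 st.py
```

```text
9.0 [0.447  0.0302 0.2528] [ 2.4  1.  -2.8] [-0.01 -0.71 -0.07] 30.2 2.938689646530719
```

At 49.6 mm. Going slowly through the first stop.

Request:
step_arm([
  [[0.025, 0, 0, 0.001, 0], [0.025, 0, 0, 0.002, 0], [0.025, 0, 0, 0.003, 0], [0.025, 0, 0, 0.0038, 0], [0.025, 0, 0, 0.0046, 0], [0.025, 0, 0, 0.0053, 0], [0.025, 0, 0, 0.006, 0], [0.025, 0, 0, 0.0067, 0], [0.025, 0, 0, 0.0074, 0], [0.025, 0, 0, 0.0082, 0], [0.025, 0, 0, 0.009, 0], [0.025, 0, 0, 0.0098, 0], [0.025, 0, 0, 0.0106, 0]],
])

```text
clock: 10.08
position: [0.4468, 0.0302, 0.2634]
ee_rot: [2.163, 2.277, -0.001]
force: [4.1, 0.8, -14.6]
width: 0.327
```

```bash
python3 st.py
```

```text
10.0833 [0.4468 0.0302 0.2634] [  4.1   0.8 -14.6] [ 0.12 -1.56  0.03] 30.0 2.9400877161297387
```

It is past the first stop with a 14.6 N pull, so the lower tube is moving. I'll ease the 4 N side force and go on.

Request:
step_arm([
  [[0.025, 0.0002, 0, 0.0008, 0], [0.025, 0.0003, 0, 0.002, 0], [0.025, 0.0004, 0, 0.0035, 0], [0.025, 0.0005, 0, 0.005, 0], [0.025, 0.0005, 0, 0.007, 0], [0.025, 0.0005, 0, 0.009, 0], [0.025, 0.0005, 0, 0.011, 0], [0.025, 0.0005, 0, 0.013, 0], [0.025, 0.0005, 0, 0.015, 0], [0.025, 0.0005, 0, 0.017, 0], [0.025, 0.0005, 0, 0.019, 0], [0.025, 0.0005, 0, 0.0205, 0], [0.025, 0.0005, 0, 0.0215, 0], [0.025, 0.0005, 0, 0.022, 0]],
])

```text
clock: 11.25
position: [0.4471, 0.0302, 0.2854]
ee_rot: [2.163, 2.277, -0.002]
force: [-0.5, -0.3, -14.9]
width: 0.326
```

```bash
python3 st.py
```

```text
11.25 [0.4471 0.0302 0.2854] [ -0.5  -0.3 -14.9] [ 0.2  -0.69 -0.03] 29.9 2.94169552042662
```

Side force is gone, and the pull is a steady 15 N. Now at 82 mm.

Request:
step_arm([
  [[0.025, 0, 0, 0.0008, 0], [0.025, 0, 0, 0.002, 0], [0.025, 0, 0, 0.0035, 0], [0.025, 0, 0, 0.005, 0], [0.025, 0, 0, 0.007, 0], [0.025, 0, 0, 0.009, 0], [0.025, 0, 0, 0.011, 0], [0.025, 0, 0, 0.013, 0], [0.025, 0, 0, 0.015, 0], [0.025, 0, 0, 0.017, 0], [0.025, 0, 0, 0.019, 0], [0.025, 0, 0, 0.021, 0], [0.025, 0, 0, 0.0225, 0], [0.025, 0, 0, 0.0235, 0], [0.025, 0, 0, 0.024, 0], [0.025, 0, 0, 0.0245, 0]],
])

```text
clock: 12.58
position: [0.4471, 0.0302, 0.31]
ee_rot: [2.163, 2.277, -0.002]
force: [-0.4, 0.6, -13.8]
width: 0.325
```

```bash
python3 st.py
```

```text
12.5833 [0.4471 0.0302 0.31  ] [ -0.4   0.6 -13.8] [ 0.2  -0.77 -0.06] 29.9 2.943582785557979
```

At 106.8 mm. Creeping to the second stop in small pieces.

Request:
step_arm([
  [[0.025, 0, 0, 0.0004, 0], [0.025, 0, 0, 0.0008, 0], [0.025, 0, 0, 0.0012, 0], [0.025, 0, 0, 0.0016, 0], [0.025, 0, 0, 0.002, 0], [0.025, 0, 0, 0.0023, 0], [0.025, 0, 0, 0.0026, 0]],
])

```text
clock: 13.17
position: [0.4471, 0.0302, 0.3126]
ee_rot: [2.163, 2.277, -0.002]
force: [0.1, 1.0, -15.4]
width: 0.327
```

```bash
python3 st.py
```

```text
13.1667 [0.4471 0.0302 0.3126] [  0.1   1.  -15.4] [ 0.13 -0.8  -0.02] 30.0 2.9407229140599185
```

Request:
step_arm([
  [[0.025, 0, 0, 0.0002, 0], [0.025, 0, 0, 0.0003, 0], [0.025, 0, 0, 0.0004, 0], [0.025, 0, 0, 0.0005, 0]],
])

```text
clock: 13.5
position: [0.4471, 0.0302, 0.3131]
ee_rot: [2.163, 2.277, -0.002]
force: [0.4, 0.5, -14.4]
width: 0.323
```

```bash
python3 st.py
```

```text
13.5 [0.4471 0.0302 0.3131] [  0.4   0.5 -14.4] [ 0.14 -0.76 -0.06] 29.6 2.942459111867521
```

Request:
step_arm([
  [[0.025, 0, 0, 0.0002, 0], [0.025, 0, 0, 0.0003, 0], [0.025, 0, 0, 0.0004, 0], [0.025, 0, 0, 0.0004, 0]],
])

```text
clock: 13.83
position: [0.4471, 0.0302, 0.3134]
ee_rot: [2.163, 2.277, -0.002]
force: [1.0, 0.4, -16.3]
width: 0.331
```

```bash
python3 st.py
```

```text
13.8333 [0.4471 0.0302 0.3134] [  1.    0.4 -16.3] [ 0.1  -0.89 -0.04] 30.3 2.942679095054231
```

Request:
step_arm([
  [[0.025, 0, 0, 0.0002, 0], [0.025, 0, 0, 0.0003, 0], [0.025, 0, 0, 0.0004, 0], [0.025, 0, 0, 0.0004, 0]],
])

```text
clock: 14.17
position: [0.447, 0.0302, 0.3135]
ee_rot: [2.163, 2.278, -0.002]
force: [1.5, 0.2, -20.8]
width: 0.329
```

```bash
python3 st.py
```

```text
14.1667 [0.447  0.0302 0.3135] [  1.5   0.2 -20.8] [ 0.2  -1.42 -0.07] 30.2 2.946389566756153
```

The pull climbs to 21 N at 110.3 mm of travel, which is the second stop. Checking with the cameras.

```bash
python3 - <<'E'
from cell import observe, eyes
from h import *
for n in ("top","wrist","scene"):
    p=eyes.camera_params(n);im,d=eyes.get_image(n)
    np.savez(n+"4.npz",im=im,d=d,K=p["intrinsics"],p=p["position"],a=p["attitude"])
im,d,P=cloud("top4"); t=cv2.resize(im[150:300,220:420,::-1],(400,300),interpolation=cv2.INTER_CUBIC)
s=cv2.resize(load("scene4")[0][120:310,240:440,::-1],(400,380)); w=cv2.resize(load("wrist4")[0][...,::-1],(400,250))
o=np.zeros((600,800,3),'u1'); o[:300,:400]=t;o[:380,400:]=s;o[310:560,:400]=w; cv2.imwrite("pics/c4.png",o)
Z=P[...,2]; v,u=np.mgrid[0:400,0:640]
m=(Z>.27)&(Z<.305)&(im.max(2)<45)&(u>260)&(u<400)&(v>190)&(v<275)
c=max(cv2.findContours(m.astype('u1'),0,1)[0],key=cv2.contourArea)
q=np.array([ray("top4",p,.289)[:2] for p in c[:,0]],dtype='f4'); r=cv2.minAreaRect(q);print("phone",r,np.median(Z[m]), P[m][:,2].std())
# phone level: plane fit
A=np.c_[P[m][:,:2],np.ones(m.sum())]; print("slope",np.linalg.lstsq(A,P[m][:,2],rcond=None)[0][:2])
def circ(q):
    A=np.c_[2*q,np.ones(len(q))];s=np.linalg.lstsq(A,(q**2).sum(1),rcond=None)[0];return s[:2],2*np.sqrt(s[2]+s[:2]@s[:2])
# foot edge in scene view, before/after, image ellipse
for n in ("scene0","scene3","scene4"):
    im,d,P=cloud(n);Z=P[...,2];hs=cv2.cvtColor(im,cv2.COLOR_RGB2HSV)
    m=(Z>.014)&(Z<.024)&(hs[...,1]<70)&(np.hypot(P[...,0]-.449,P[...,1]-.032)<.1)&(P[...,1]>-.04)
    m=cv2.morphologyEx(m.astype('u1'),cv2.MORPH_OPEN,np.ones((3,3),'u1'))>0
    A=np.c_[P[m][:,:2],np.ones(m.sum())]
    print(n,m.sum(),cv2.minEnclosingCircle(P[m][:,:2].astype('f4')),P[m].mean(0),np.linalg.lstsq(A,P[m][:,2],rcond=None)[0][:2])
# plate from top4 edges
im,d,P=cloud("top4");Z=P[...,2];hs=cv2.cvtColor(im,cv2.COLOR_RGB2HSV)
m=((hs[...,1]<60)&(Z<.06)&(u>300)&(u<375)&(v>200)&(v<270)).astype('u1')
c=cv2.convexHull(np.vstack(cv2.findContours(cv2.morphologyEx(m,cv2.MORPH_OPEN,np.ones((3,3),'u1')),0,1)[0]))[:,0]
c=c[c[:,0]>325]; print("plate",circ(np.array([ray("top4",p,.018)[:2] for p in c])))
E
python3 st.py
```

```text
phone ((0.456657350063324, -0.10443449020385742), (0.07981707900762558, 0.14662928879261017), 1.8875995874404907) 0.28881224895337976 0.0024698349169227883
slope [5.58156911e-03 3.95241552e-05]
scene0 1801 ((0.44401150941848755, 0.035295311361551285), 0.07620634138584137) [0.43594189 0.0448452  0.01730971] [ 0.00367027 -0.00202468]
scene3 1853 ((0.4443713426589966, 0.03566427901387215), 0.07628054916858673) [0.43666758 0.04554227 0.01724549] [ 0.00407091 -0.00321496]
scene4 1856 ((0.4433150887489319, 0.037040937691926956), 0.07672704011201859) [0.43570051 0.04541682 0.01723126] [ 0.00381082 -0.0026665 ]
plate (array([ 0.46045249, -0.16070471]), np.float64(0.2012783106632611))
14.3167 [0.447  0.0301 0.3135] [  2.3   0.7 -23. ] [ 0.26 -1.44 -0.01] 30.1 2.9420586232556474
```

View pics/c4.png

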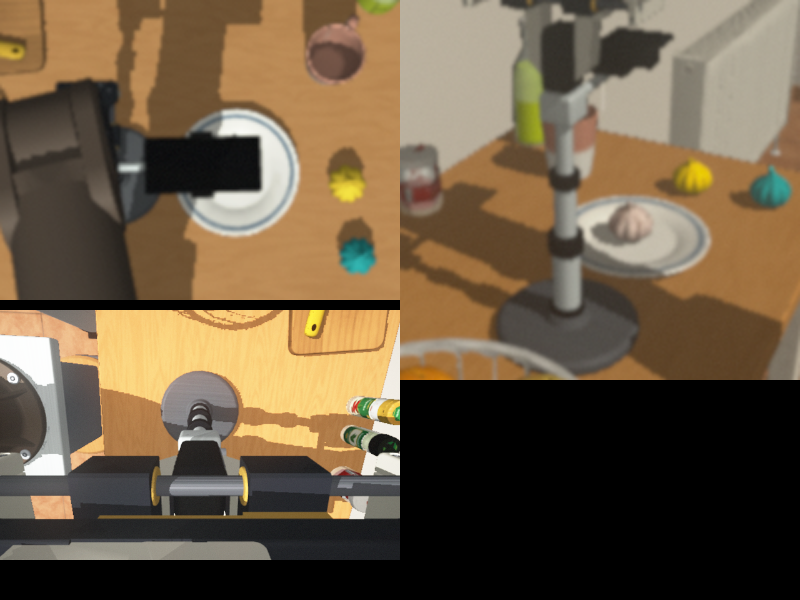

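All three tubes show and both sections are out. The phone top is at 0.289 m as expected and level. The foot hasn't moved and is flat, the plate is unmoved, and the lens is within 2 mm of its centre. Holding for a moment to check it stays steady.

Request:
step_arm([
  [[0.025, 0.0001, 0, 0, 0], [0.025, 0.0002, 0, 0, 0], [0.025, 0.0002, 0, 0, 0], [0.025, 0.0002, 0, 0, 0], [0.025, 0.0002, 0, 0, 0], [0.025, 0.0002, 0, 0, 0], [0.025, 0.0002, 0, 0, 0], [0.025, 0.0002, 0, 0, 0], [0.025, 0.0002, 0, 0, 0], [0.025, 0.0002, 0, 0, 0]],
])

```text
clock: 15.15
position: [0.4471, 0.0302, 0.3135]
ee_rot: [2.163, 2.278, -0.002]
force: [0.1, 0.7, -19.8]
width: 0.328
```

```bash
python3 st.py
```

```text
15.15 [0.4471 0.0302 0.3135] [  0.1   0.7 -19.8] [ 0.27 -1.04 -0.05] 30.1 2.9480486854459826
```

Steady at a 20 N pull with no side force and the button in. Handing in.

```bash
python3 -c "
from cell import arm
print(arm.sign_off())"
```

```text
the job is handed in; nothing more can be done
None
```

The phone stand is turned over the plate and pulled up to its second stop, and the arm is still holding the handle. I gripped the handle across the boom with the button pressed in (30 N grip) and swivelled the column about -46°. I then pulled it up gently past the first stop (lower tube moving at about 15 N) to the second stop.

My last checks, at about 15 s:
- **Height:** travel was 110.3 mm and the pull rose to 20–23 N at the stop, then held at about 20 N, well under the 40 N that lifts the stand. The phone's top was at 0.289 m and level.
- **Camera position:** the lens worked out about 2 mm from the plate's centre.
- **Foot and plate:** the foot was flat and within about 2 mm of its starting position, which is within measurement noise. The plate was within 1 mm of where it started.
- **Garlic, mug and jar:** I only checked these by eye in the pictures, and they looked undisturbed.

**Disagreements:**
- The top and wrist cameras differed by about 5 mm on absolute positions, so I gripped at the midpoint. They agreed on the direction from handle to plate.
- The wrist-view fit of the foot gave an impossible diameter (117 mm instead of 160), so I threw it out.
- Partway through the turn a 5 N side force showed the grip was slightly off the column axis. I corrected for it, and eased another 4 N side force during the lift.

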